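Pack the jar and the tall maple block into the box

ROBOT

A 6-joint arm with a two-finger parallel gripper is mounted at the origin on a cart in front of the work surface, level with it; the furniture and walls round the work are solid. World frame = base frame: x ahead of the robot, y to its left, z up, the work surface at z = 0. Lengths are in m, angles in rad, forces in N, time in s.
With the tool pointing down it reaches from about 0.35 to 0.975 m from the base axis. Payload 4.9 kg.
Tool frame: the origin (TCP) lies at the very end of the fingers, on their centre line; the grasp point (between the pads) lies arm.grip_depth behind it (arm.grip_depth is the distance from the TCP to the grasp point, in m); z points along the fingers, y is the line along which they close (so a half turn about z gives the same grasp; the last joint's range is limited). The gripper opens to 85 mm and grips with 20 to 120 N. Pads are 22 mm wide; open, the fingers measure 114 mm over their backs; the gripper's body (76 mm by 85 mm) begins 54 mm behind the grasp point. The pads swing forward as they close: fully open they stand 13 mm farther back than shut.
Start: joints at [1.135, 0.053, 1.613, -0, 1.476, -0.119], TCP at [0.195, 0.594, 0.231] pointing down, gripper open.
Joint ranges: [-3.01, 3.01], [-1.01, 2.22], [0.06, 2.58], [-1.02, 4.17], [0.09, 2.62], [-3.14, 3.14]. Speed limits (rad/s): [2.57, 2.57, 3.14, 3.14, 3.14, 3.14].

INTERFACE

Orientations are given as [roll, pitch, yaw] about the fixed x, y, z axes, in that order (R = Rz(yaw) Ry(pitch) Rx(roll)).
In Python, from workcell import arm, imaging gives the robot as it stands.
- The arm moves only by the shell command python3 -m inch 'ROWS' [OPENING] [FORCE]. ROWS is JSON, a list of rows, each an object of numbers: "x", "y", "z": the shift along the world's x, y, z in mm; "turn": the turn about the world's z in degrees. A call has 1 to 12 rows; each row is the pose to reach, as a shift and turn from the pose commanded when the call began; what a row does not reach only later rows make up. A row lasts 1/8 s, in which the tool goes at most 62.5 mm and 10.7 degrees, less where a joint would pass 70% of its speed; a pose out of reach is approached as far as the arm can. A call with a gripper value outside its range is refused whole. OPENING is the opening, from -1 (shut) to 1 (fully open), set as the call begins (- or left out, the last holds). The fingers move at their own pace and stop on an object; FORCE is the grip in N (left out, the last holds). Time passes only in rows, so rows that repeat a pose let the fingers close. It gives the time, the measured TCP pose, the force, the opening and the grip force at its end, in the units of the state.
- arm.observe(): the state, without advancing time (a new reading comes with each control period).
- imaging.read_camera(name): name is "scene" or "top" or "wrist"; returns a dict with "color" (420x560x3 uint8, blue, green, red), "mtx" (3x3 intrinsics, pixels), "xyz" and "rotation" of the camera in the world; the wrist camera has in their place "mount" (4x4, takes a point from camera to tool coordinates, whose origin is the TCP and whose axes are the flange's). Camera axes: x right, y up, looking along -z (the intrinsics and any distortion apply to the point x, -y, -z); pixel columns grow to the right and rows downward; lengths in m; the calibration is good to about 2 mm. A picture is of the moment at which its call begins: read the wrist's pose just before it. There is no depth.
- arm.sign_off(): hands the job in; it is judged then, once.
The state is a dict: "time_s": time; "joint_pos": joint angles; "dq": joint speeds; "tau": joint torques, N m; "eef_pos": TCP position; "ee_rot": TCP orientation; "contact_force": force on the tool from outside, world axes, zero at the start; "ft_torque": the same for the moment, N m; "gripper_width": finger opening in m; "grasp_force": force on a finger pad.
Only numpy, scipy, OpenCV 4.12 (cv2) and the standard library are available. Lean on these libraries where they do the work, as an engineer would, in place of code of your own. Each camera call takes 0.05 s, during which the arm holds its last target. There are 200 camera calls.

TASK

Finish packing the small open wooden box: stand the squat white-lidded pigment jar and the tall maple block upright on the box floor, one in each of the two free gaps on either side of the short pine block that is already standing in the middle. Either may go in either gap; set them down rather than dropping them in, and leave the pine block standing between them.

Things in the scene. Friction and masses are not known exactly. Their poses are not given: they have to be found in the camera images.
- packing_box: fixed open box of light wood, 92 x 192 x 44 mm outside. Origin: centre of its underside; z up, y along its long side. Walls and floor 8 mm thick: inside 76 mm (x) by 176 mm (y); floor 8 mm, rim 44 mm above the bench. The two free gaps, each about 76 mm square, are centred 50 mm from the origin along +y and -y (the pine block stands within 3 mm of the middle)
- short_block: short pine block, 24 x 66 x 50 mm (x, y, z), standing across the middle of the box, its 66 mm side along the box's x. Origin: centre of its underside; its top is 58 mm above the bench. It is loose and stays where it is
- jar: squat round jar of dark pigment with a paper label and a white lid, upright on the bench or on the 2 mm thick black mat, 57 mm in diameter at its widest, 74 mm high. Origin: centre of its underside, z up through the lid. Closed and rigid; it can be gripped across the sides of the lid, which is the top 20 mm
- tall_block: tall maple block, plain reddish-brown wood, standing on end on the bench or the 2 mm mat, 44 x 52 x 112 mm (x, y, z). Origin: centre of its underside, z up. (A smaller, pale, 30 mm high offcut lies elsewhere on the bench and is not wanted)
Mind the look-alikes: they are no part of the job. What is shaped like the jar but blue or pink is not meant.

How it is judged:
By the outcome, as a careful person would: the job done as asked, in the order asked, and still so for the second after the job is handed in, with the robot touching nothing.
It also fails if it takes over 54 s, if anything falls off the work surface, if the arm or the gripper's body presses on something with over 40 N, if the wrist force passes 120 N, or if a joint passes its speed limit or range.

## Working session

There is one attempt and no reset: what is moved stays moved. The work goes in short steps, Python scripts to look and compute and a shell command to move; the robot and the scene stay as the last step left them, time stands still between calls to the robot, and variables do not carry over. Pictures are saved under pics/ and viewed, at most 10 in all, crops included, and the job is handed in when it is done.

```bash
mkdir -p pics
cat > h.py <<'E'
import numpy as np, cv2
from workcell import arm, imaging
def snap(name, fn):
    s=arm.observe(); c=imaging.read_camera(name); cv2.imwrite('pics/'+fn+'.png',c['color'])
    np.save('pics/'+fn+'.npy',{k:v for k,v in c.items()}|{'s':s},allow_pickle=True); return c
def load(fn): return np.load('pics/'+fn+'.npy',allow_pickle=True).item()
def pose(c):
    if 'xyz' in c: return np.array(c['xyz'],float),np.array(c['rotation'],float)
    from scipy.spatial.transform import Rotation as R
    s=c['s']; T=np.eye(4); T[:3,3]=s['eef_pos']; r=np.array(s['ee_rot'],float)
    T[:3,:3]=r if r.shape==(3,3) else R.from_euler('xyz',r).as_matrix()
    M=T@np.array(c['mount']); return M[:3,3],M[:3,:3]
def ray(c,uv):
    p,Rm=pose(c)
    if Rm.shape!=(3,3):
        from scipy.spatial.transform import Rotation as R; Rm=R.from_euler('xyz',Rm).as_matrix()
    d=cv2.undistortPoints(np.array([[uv]],float),np.array(c['mtx']),np.array(c.get('dist',np.zeros(5)),float))[0,0]
    return p,Rm@np.array([d[0],-d[1],-1])
def at(c,uv,z):
    p,d=ray(c,uv); return p+d*(z-p[2])/d[2]
E
python3 - <<'E'
from h import *
for n in ('top','scene'):
    c=snap(n,n+'1'); print({k:(np.round(v,4).tolist() if k!='color' else v.shape) for k,v in c.items()})
s=arm.observe(); print(s, arm.grip_depth)
E
```

```text
{'color': (420, 560, 3), 'mtx': [[396.0823, 0.0, 283.7029], [0.0, 396.0823, 206.4851], [0.0, 0.0, 1.0]], 'xyz': [0.3671, -0.0298, 1.1523], 'rotation': [0.1056, 0.0004, -1.5499]}
{'color': (420, 560, 3), 'mtx': [[536.2149, 0.0, 267.969], [0.0, 536.2149, 206.8485], [0.0, 0.0, 1.0]], 'xyz': [-0.1998, -0.8823, 1.0173], 'rotation': [0.8354, 0.0058, -0.6823]}
{'time_s': 0.1, 'joint_pos': array([ 1.13498021e+00,  5.32978480e-02,  1.61415037e+00, -1.93857111e-05,
        1.47599743e+00, -1.19011980e-01]), 'dq': array([-0.00040318, -0.00271672, -0.00608072, -0.00136819,  0.00248122,
       -0.0013727 ]), 'tau': array([ 3.04148052e-04, -3.94899952e+01, -3.71365142e+01, -1.63020295e-04,
        3.91631547e-03,  5.49244277e-06]), 'eef_pos': array([0.19448059, 0.59338165, 0.23018539]), 'ee_rot': array([-3.13975047e+00, -2.00850193e-04,  2.82479019e+00]), 'contact_force': array([-0.2088824 , -0.44571233,  0.89053192]), 'ft_torque': array([-0.03893567, -0.00588994,  0.03362382]), 'grasp_force': 0.0, 'gripper_width': 0.08512556252037701} 0.0187
```

View pics/top1.png

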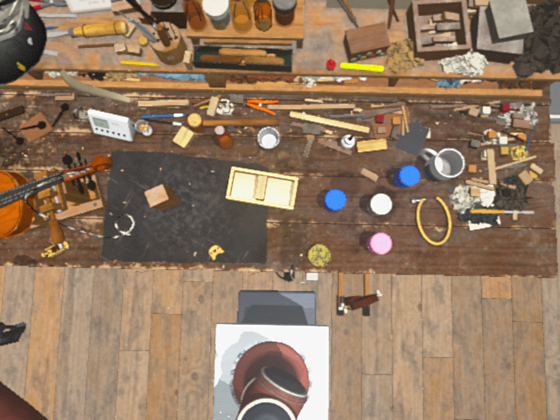

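View pics/scene1.png

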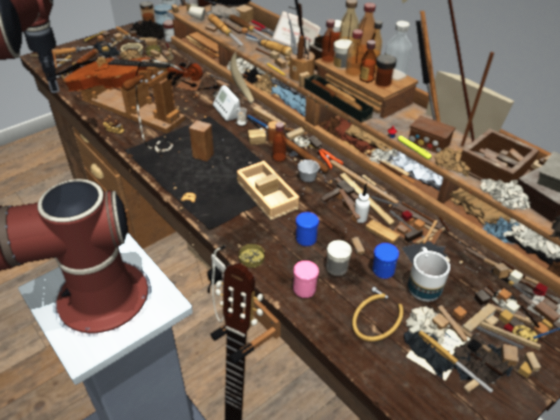

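Top view: the jar candidates are white-lidded (381,204), blue (335,200) and (407,176), and pink (381,244). Only (381,204) is white-lidded, with a dark body and label in the scene view at (338,258). The other white pot, on the shelf at (216,10), is out of the work area. The tall block is the reddish one at (157,196), and the box is at (262,187). I'll confirm with one enlarged crop.

Run:
```python
from h import *
t=load('top1')['color']; s=load('scene1')['color']
def cr(im,x,y,w,h,W,H): return cv2.resize(im[y:y+h,x:x+w],(W,H),interpolation=cv2.INTER_CUBIC)
a=cr(t,220,160,80,56,400,280); b=cr(t,350,176,80,56,400,280)
d=cr(t,130,175,80,56,400,280); e=cr(s,300,225,80,56,400,280)
cv2.imwrite('pics/crop.png',np.vstack([np.hstack([a,b]),np.hstack([d,e])]))
```

```text
(no output)
```

View pics/crop.png

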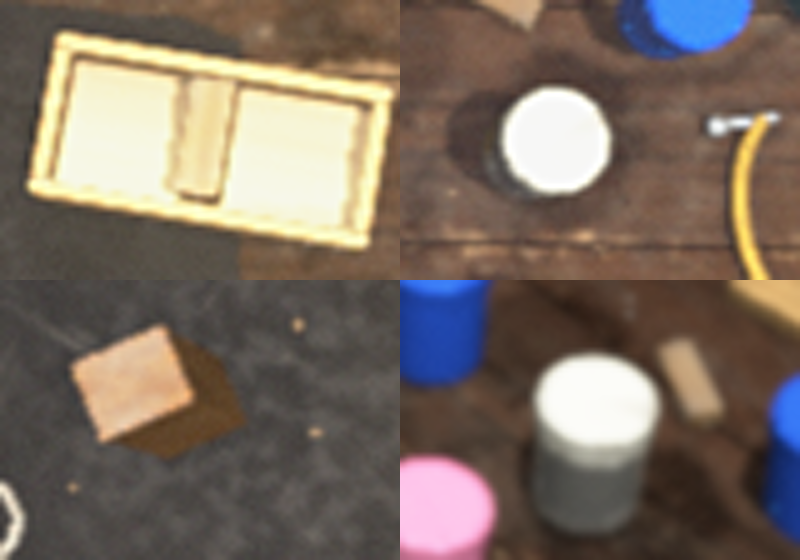

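The crop confirms it: the jar has a white lid on a dark body at top px (381,204). The tall block's top is at about (156,196). The box's rim corners are near (232,166), (299,178), (294,210) and (226,198).

```bash
python3 - <<'E'
from h import *
c=load('top1')
def P(x,y,ox,oy): return ((x+.5)/5-.5+ox,(y+.5)/5-.5+oy)
def rep(n,pts,z):
    w=np.array([at(c,p,z)[:2] for p in pts]); m=w.mean(0)
    e=np.roll(w,-1,0)-w
    print(n,m.round(4),'r',np.hypot(*m).round(3),'sides',np.hypot(*e.T).round(4),'ang',(np.degrees(np.arctan2(e[:,1],e[:,0]))).round(1))
rep('box',[P(*p,220,160) for p in [(60,32),(395,88),(368,248),(28,190)]],.044)
rep('pine',[P(*p,220,160) for p in [(186,78),(235,82),(215,202),(172,193)]],.058)
rep('blk',[P(*p,130,175) for p in [(165,43),(195,120),(100,162),(70,88)]],.113)
# jar lid by threshold
im=c['color'][185:225,360:402].astype(int); m=(im.min(2)>170).astype(np.uint8)
n,l,st,ce=cv2.connectedComponentsWithStats(m); k=1+st[1:,4].argmax()
print(st[k],ce[k]); u=ce[k]+[360,185]; print('jar',u,at(c,u,.074).round(4), 'diam', np.linalg.norm(at(c,u+[st[k][2]/2,0],.074)-at(c,u-[st[k][2]/2,0],.074)))
s=load('scene1'); im=s['color'][235:265,320:360].astype(int)
u=((157+.5)/5-.5+300-80*0,0)
pz=at(s,(300+(597-400)/5,225+(402-280)/5),.074); print('jar scene',pz.round(4))
E
python3 - <<'E'
E
ls
```

```text
box [0.5376 0.0354] r 0.539 sides [0.1932 0.0925 0.1945 0.0922] ang [-98.4 171.5  81.5  -9.3]
pine [0.5356 0.0405] r 0.537 sides [0.0276 0.0686 0.0245 0.0654] ang [-93.5 172.1  79.3  -5.2]
blk [0.5002 0.3113] r 0.589 sides [0.0447 0.0543 0.0431 0.0551] ang [-156.1  115.5   24.9  -62.8]
[ 11   9  21  20 343] [20.83381924 18.61516035]
jar [380.83381924 203.61516035] [ 0.4949 -0.2927  0.074 ] diam 0.05752099365534613
jar scene [ 0.4899 -0.2975  0.074 ]
h.py
pics
```

```bash
python3 -m inch '[{"x":60,"y":-15,"z":20,"turn":-6},{"x":110,"y":-50,"z":30,"turn":-14},{"x":150,"y":-95,"z":40,"turn":-22},{"x":195,"y":-135,"z":40,"turn":-30},{"x":235,"y":-180,"z":40,"turn":-38},{"x":275,"y":-225,"z":40,"turn":-46},{"x":306,"y":-270,"z":40,"turn":-46},{"x":306,"y":-282,"z":40,"turn":-46},{"x":306,"y":-282,"z":40,"turn":-46},{"x":306,"y":-282,"z":40,"turn":-46}]' 1
python3 - <<'E'
from h import *
c=snap('wrist','w1'); print(np.round(c['mount'],4).tolist()); print([k for k in c]); print(arm.observe()['eef_pos'],arm.observe()['ee_rot'])
E
```

```text
time_s: 1.35
eef_pos: [0.4999, 0.313, 0.2711]
ee_rot: [-3.141, -0.001, 2.024]
contact_force: [-0.2, 0.8, -0.0]
gripper_width: 0.0853
grasp_force: 0.0
[[0.0008, 0.9529, 0.3034, 0.0789], [1.0, -0.0005, -0.0011, 0.001], [-0.0009, 0.3034, -0.9529, -0.1424], [0.0, 0.0, 0.0, 1.0]]
['color', 'mtx', 'mount']
[0.49992086 0.31309432 0.27125831] [-3.14158492e+00 -3.43696622e-04  2.02391328e+00]
```

View pics/w1.png

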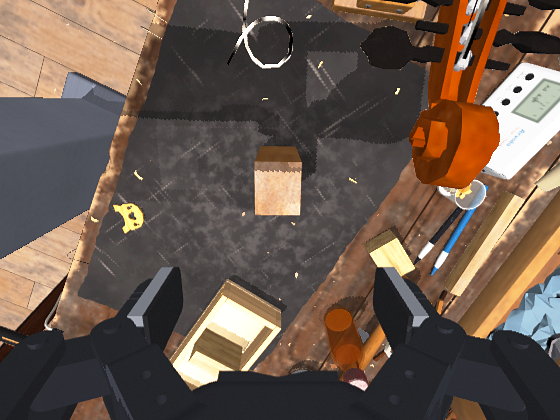

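The wrist view shows the block squarely between the fingers, with its top face spanning about (255..301, 169..215). The near end of the box is at (230,277)–(284,323).

Run:
```python
from h import *
c=load('w1')
for z in (.112,.114):
    w=np.array([at(c,p,z)[:2] for p in [(255,170),(301,169),(300,215),(256,215)]]); e=np.roll(w,-1,0)-w
    print(w.mean(0).round(4),np.hypot(*e.T).round(4),np.degrees(np.arctan2(e[:,1],e[:,0])).round(1))
w=np.array([at(c,p,.044)[:2] for p in [(230,277),(284,323)]]);print(w.round(4),np.linalg.norm(w[1]-w[0]),np.degrees(np.arctan2(*(w[1]-w[0])[::-1])))
ct=load('top1')
for p in [(60,32),(28,190)]: print(at(ct,((p[0]+.5)/5-.5+220,(p[1]+.5)/5-.5+160),.044).round(4))
```

```text
[0.5029 0.3108] [0.0425 0.045  0.0425 0.044 ] [  27.2  -64.  -154.   116.1]
[0.5026 0.3113] [0.0423 0.0447 0.0422 0.0437] [  27.2  -64.  -154.   116.1]
[[0.5049 0.1691]
 [0.5964 0.1375]] 0.09676434165264376 -19.04638780048734
[0.5973 0.1238 0.044 ]
[0.5064 0.1387 0.044 ]
```

```bash
cat >> h.py <<'E'
def proj(c,P):
    p,Rm=pose(c)
    if Rm.shape!=(3,3):
        from scipy.spatial.transform import Rotation as R; Rm=R.from_euler('xyz',Rm).as_matrix()
    q=(np.atleast_2d(P)-p)@Rm; q=np.c_[q[:,0],-q[:,1],-q[:,2]]@np.array(c['mtx']).T; return q[:,:2]/q[:,2:]
def boxpts(x,y,yaw,w,l,z):
    a=np.radians(yaw); R=np.array([[np.cos(a),-np.sin(a)],[np.sin(a),np.cos(a)]])
    q=np.array([[-w,-l],[w,-l],[w,l],[-w,l]])/2@R.T+[x,y]; return np.c_[q,np.full(4,z)]
def draw(c,img,P,col,k=1,o=(0,0)):
    q=((proj(c,P)-o+.5)*k-.5)*16; cv2.polylines(img,[q.round().astype(np.int32)],True,col,1,cv2.LINE_AA,4)
E
python3 - <<'E'
from h import *
def ov(fn,o,wh,k):
    c=load(fn); im=cv2.resize(c['color'][o[1]:o[1]+wh[1],o[0]:o[0]+wh[0]],None,fx=k,fy=k,interpolation=cv2.INTER_CUBIC)
    draw(c,im,boxpts(.5376,.0354,-8.7,.092,.192,.044),(0,0,255),k,o); draw(c,im,boxpts(.5376,.0354,-8.7,.076,.176,.008),(0,200,0),k,o)
    for z in (.002,.114): draw(c,im,boxpts(.501,.311,25.8,.044,.052,z),(255,0,0),k,o)
    return im
a=ov('w1',(150,120),(200,300),2); b=ov('top1',(135,150),(175,75),4)
b=cv2.resize(b,(400,171)); d=cv2.resize(ov('scene1',(180,110),(130,120),3),(400,369))
r=np.vstack([b,d])[:600]; r=np.vstack([r,np.zeros((600-len(r),400,3),np.uint8)])
cv2.imwrite('pics/ov.png',np.hstack([a,r]))
E
```

```text
(no output)
```

View pics/ov.png

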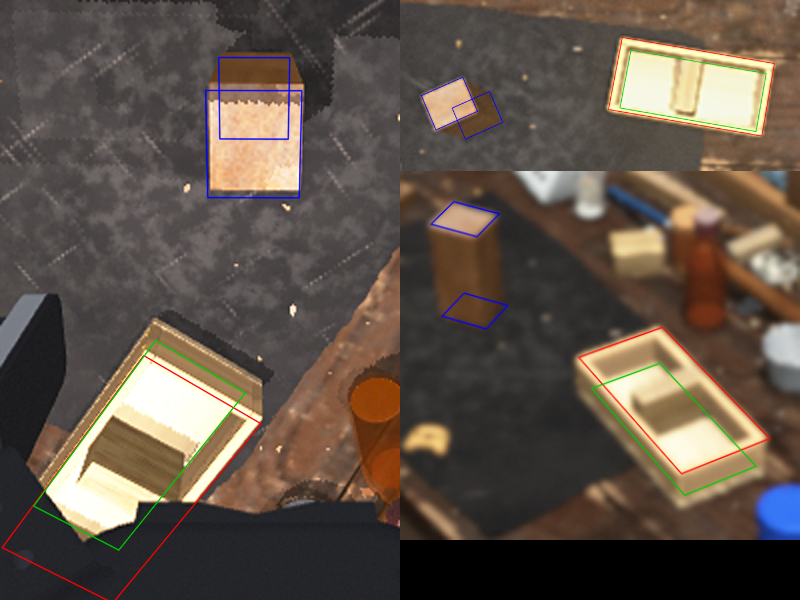

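The overlays agree in all three views. Descend and grip the block.

```bash
python3 -m inch '[{"x":1,"y":-2,"z":-50},{"x":1,"y":-2,"z":-100},{"x":1,"y":-2,"z":-150},{"x":1,"y":-2,"z":-185},{"x":1,"y":-2,"z":-203},{"x":1,"y":-2,"z":-203},{"x":1,"y":-2,"z":-203}]' 1 50
python3 -m inch '[{"z":0},{"z":0},{"z":0},{"z":0},{"z":0},{"z":0},{"z":0},{"z":0}]' -1 50
python3 -m inch '[{"z":10},{"z":30},{"z":50},{"z":70},{"z":85},{"z":85},{"z":85}]'
```

```text
$[0]: bad value
$[0]: bad value
$[0]: bad value
```

```bash
python3 -m inch '[{"x":1,"y":-2,"z":-50,"turn":0},{"x":1,"y":-2,"z":-100,"turn":0},{"x":1,"y":-2,"z":-150,"turn":0},{"x":1,"y":-2,"z":-185,"turn":0},{"x":1,"y":-2,"z":-203,"turn":0},{"x":1,"y":-2,"z":-203,"turn":0},{"x":1,"y":-2,"z":-203,"turn":0}]' 1 50 &&
python3 -m inch '[{"x":0,"y":0,"z":0,"turn":0},{"x":0,"y":0,"z":0,"turn":0},{"x":0,"y":0,"z":0,"turn":0},{"x":0,"y":0,"z":0,"turn":0},{"x":0,"y":0,"z":0,"turn":0},{"x":0,"y":0,"z":0,"turn":0},{"x":0,"y":0,"z":0,"turn":0},{"x":0,"y":0,"z":0,"turn":0}]' -1 50
```

```text
time_s: 2.28
eef_pos: [0.5029, 0.3108, 0.0704]
ee_rot: [3.138, 0.0, 2.022]
contact_force: [0.0, -0.1, 0.3]
gripper_width: 0.0853
grasp_force: 0.0
time_s: 3.28
eef_pos: [0.5023, 0.3101, 0.0694]
ee_rot: [3.14, 0.0, 2.022]
contact_force: [-1.2, -0.5, 6.0]
gripper_width: 0.0434
grasp_force: 51.2
```

```bash
python3 -m inch '[{"x":0,"y":0,"z":15,"turn":0},{"x":0,"y":0,"z":45,"turn":0},{"x":0,"y":0,"z":75,"turn":0},{"x":5,"y":-25,"z":90,"turn":-4},{"x":12,"y":-60,"z":90,"turn":-9},{"x":19,"y":-100,"z":90,"turn":-16},{"x":27,"y":-140,"z":90,"turn":-23},{"x":35,"y":-180,"z":90,"turn":-30},{"x":41,"y":-210,"z":90,"turn":-34},{"x":43,"y":-225,"z":90,"turn":-34.7},{"x":43,"y":-225,"z":90,"turn":-34.7},{"x":43,"y":-225,"z":90,"turn":-34.7}]'
python3 - <<'E'
from h import *
snap('wrist','w2');c=load('w2')
s=snap('scene','s2'); s=load('s2'); t=snap('top','t2'); t=load('t2')
e=arm.observe(); p=e['eef_pos']; print(p,e['ee_rot'],e['gripper_width'])
def ov(c,o,wh,k):
    im=cv2.resize(c['color'][o[1]:o[1]+wh[1],o[0]:o[0]+wh[0]],None,fx=k,fy=k,interpolation=cv2.INTER_CUBIC)
    draw(c,im,boxpts(.5376,.0354,-8.7,.092,.192,.044),(0,0,255),k,o); draw(c,im,boxpts(.5376,.0354,-8.7,.076,.176,.008),(0,200,0),k,o)
    draw(c,im,boxpts(p[0],p[1],-8.7,.044,.052,p[2]-.067),(255,0,0),k,o)
    return im
a=cv2.resize(c['color'],(400,300)); b=ov(t,(200,130),(133,100),3)
d=ov(s,(200,90),(133,200),3)
cv2.imwrite('pics/ov2.png',np.hstack([np.vstack([a,np.hstack([b,np.zeros((300,1,3),np.uint8)])]),d]))
E
```

```text
time_s: 4.78
eef_pos: [0.5444, 0.0858, 0.1582]
ee_rot: [-3.141, -0.0, 1.418]
contact_force: [-0.6, 0.3, -0.4]
gripper_width: 0.0438
grasp_force: 51.0
[0.54449338 0.08584117 0.15826962] [-3.14137417e+00 -1.65116825e-04  1.41795389e+00] 0.04352465029728894
```

View pics/ov2.png

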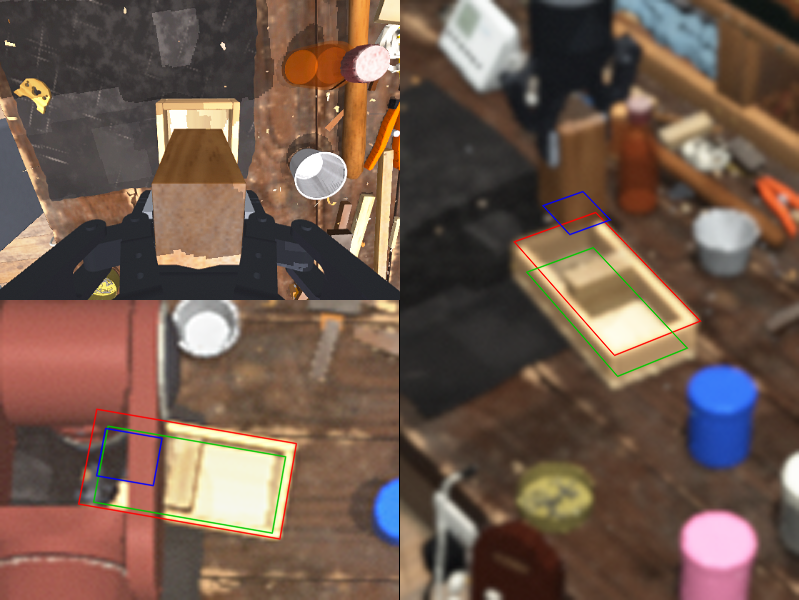

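The block hangs centred over the +y gap: the box sides are at 157 and 241 in the wrist tile, and the block's lower edge runs about 173–231. Lower it gently.

```bash
python3 -m inch '[{"x":0,"y":0,"z":-20,"turn":0},{"x":0,"y":0,"z":-45,"turn":0},{"x":0,"y":0,"z":-65,"turn":0},{"x":0,"y":0,"z":-75,"turn":0},{"x":0,"y":0,"z":-79,"turn":0},{"x":0,"y":0,"z":-81,"turn":0},{"x":0,"y":0,"z":-81,"turn":0},{"x":0,"y":0,"z":-81,"turn":0}]'
```

```text
time_s: 5.92
eef_pos: [0.5452, 0.0849, 0.0781]
ee_rot: [3.14, -0.0, 1.416]
contact_force: [-0.5, -0.7, -0.3]
gripper_width: 0.0435
grasp_force: 51.0
```

```bash
python3 -m inch '[{"x":0,"y":0,"z":-1,"turn":0},{"x":0,"y":0,"z":-1,"turn":0},{"x":0,"y":0,"z":-1,"turn":0}]'
```

```text
time_s: 6.3
eef_pos: [0.5447, 0.0849, 0.0763]
ee_rot: [3.142, 0.0, 1.416]
contact_force: [0.2, 0.1, -1.2]
gripper_width: 0.0437
grasp_force: 51.0
```

```bash
python3 -m inch '[{"x":0,"y":0,"z":-1,"turn":0},{"x":0,"y":0,"z":-1,"turn":0},{"x":0,"y":0,"z":-1,"turn":0}]'
```

```text
time_s: 6.68
eef_pos: [0.5448, 0.0849, 0.0757]
ee_rot: [3.141, -0.0, 1.416]
contact_force: [-1.4, 0.5, 3.1]
gripper_width: 0.0437
grasp_force: 51.3
```

```bash
python3 -m inch '[{"x":0,"y":0,"z":0,"turn":0},{"x":0,"y":0,"z":0,"turn":0},{"x":0,"y":0,"z":0,"turn":0},{"x":0,"y":0,"z":0,"turn":0},{"x":0,"y":0,"z":0,"turn":0},{"x":0,"y":0,"z":0,"turn":0}]' 1 && python3 -m inch '[{"x":0,"y":0,"z":20,"turn":0},{"x":0,"y":0,"z":60,"turn":0},{"x":0,"y":0,"z":110,"turn":0},{"x":0,"y":0,"z":150,"turn":0},{"x":-6,"y":-50,"z":155,"turn":0},{"x":-12,"y":-110,"z":155,"turn":0},{"x":-20,"y":-170,"z":155,"turn":0},{"x":-28,"y":-230,"z":155,"turn":0},{"x":-36,"y":-290,"z":155,"turn":0},{"x":-46,"y":-345,"z":155,"turn":0},{"x":-51,"y":-378,"z":155,"turn":0},{"x":-51,"y":-378,"z":155,"turn":0}]'
python3 - <<'E'
from h import *
snap('wrist','w3'); t=snap('top','t3'); snap('scene','s3')
for f in ('w3','t3','s3'): pass
a=load('w3')['color']; s=load('s3')['color'][90:250,200:300]
cv2.imwrite('pics/v3.png',np.hstack([cv2.resize(a,(520,390)),cv2.resize(s,(244,390),interpolation=cv2.INTER_CUBIC)]))
E
```

```text
time_s: 7.42
eef_pos: [0.5447, 0.0849, 0.0753]
ee_rot: [-3.142, 0.0, 1.416]
contact_force: [0.3, 0.4, -0.3]
gripper_width: 0.0852
grasp_force: 0.0
time_s: 8.93
eef_pos: [0.4933, -0.2953, 0.2319]
ee_rot: [3.14, 0.001, 1.413]
contact_force: [0.6, 0.1, -0.1]
gripper_width: 0.0853
grasp_force: 0.0
```

View pics/v3.png

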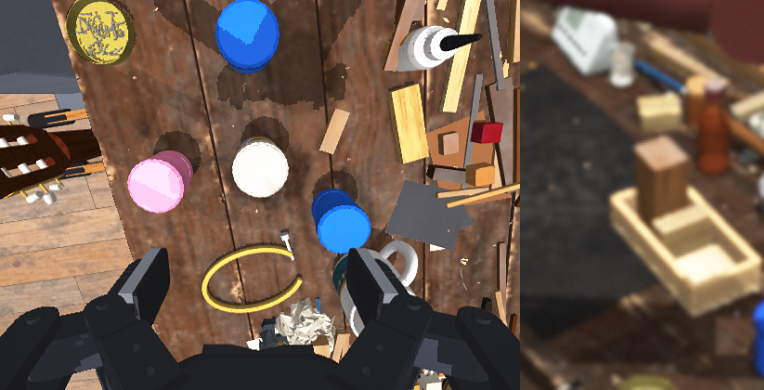

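The tall block stands in the +y gap beside the pine block. The jar's lid is at tile (260,170), which is about (280,183) in the wrist image.

Run:
```python
from h import *
c=load('w3'); im=c['color'][140:225,235:325].astype(int)
m=((im.min(2)>125)&(im.max(2)-im.min(2)<45)).astype(np.uint8)
n,l,st,ce=cv2.connectedComponentsWithStats(m); k=1+st[1:,4].argmax()
cs,_=cv2.findContours((l==k).astype(np.uint8),0,2); (u,r)=cv2.minEnclosingCircle(max(cs,key=len))
print(st[k],ce[k],u,r)
for q in (ce[k],u):
    q=np.array(q)+[235,140]; w=at(c,q,.074); print(q.round(1),w.round(4),'diam',np.linalg.norm(at(c,q+[r,0],.074)-at(c,q-[r,0],.074)).round(4))
print(at(load('t3'),(380.8,203.6),.074))
```

```text
[  15   13   61   60 2834] [44.87720536 42.1644319 ] (44.8856315612793, 42.28828048706055) 30.342348098754883
[279.9 182.2] [ 0.4973 -0.2882  0.074 ] diam 0.0565
[279.9 182.3] [ 0.4972 -0.2883  0.074 ] diam 0.0565
[ 0.49494915 -0.292643    0.074     ]
```

```bash
python3 -m inch '[{"x":3,"y":4,"z":-50,"turn":0},{"x":3,"y":5,"z":-100,"turn":0},{"x":3,"y":5,"z":-140,"turn":0},{"x":3,"y":5,"z":-170,"turn":0},{"x":3,"y":5,"z":-182,"turn":0},{"x":3,"y":5,"z":-185,"turn":0},{"x":3,"y":5,"z":-185,"turn":0}]' 1 50 &&
python3 -m inch '[{"x":0,"y":0,"z":0,"turn":0},{"x":0,"y":0,"z":0,"turn":0},{"x":0,"y":0,"z":0,"turn":0},{"x":0,"y":0,"z":0,"turn":0},{"x":0,"y":0,"z":0,"turn":0},{"x":0,"y":0,"z":0,"turn":0},{"x":0,"y":0,"z":0,"turn":0},{"x":0,"y":0,"z":0,"turn":0}]' -1 50
```

```text
time_s: 9.95
eef_pos: [0.4977, -0.2885, 0.0468]
ee_rot: [3.14, 0.001, 1.417]
contact_force: [0.9, 0.0, 0.5]
gripper_width: 0.0856
grasp_force: 0.0
time_s: 10.95
eef_pos: [0.4975, -0.2889, 0.047]
ee_rot: [3.14, 0.001, 1.416]
contact_force: [-0.3, 0.7, 5.8]
gripper_width: 0.0554
grasp_force: 53.6
```

```bash
python3 -m inch '[{"x":0,"y":0,"z":15,"turn":0},{"x":0,"y":0,"z":45,"turn":0},{"x":0,"y":0,"z":75,"turn":0},{"x":2,"y":20,"z":90,"turn":0},{"x":8,"y":65,"z":90,"turn":0},{"x":14,"y":115,"z":90,"turn":0},{"x":20,"y":165,"z":90,"turn":0},{"x":26,"y":215,"z":90,"turn":0},{"x":30,"y":255,"z":90,"turn":0},{"x":32,"y":276,"z":90,"turn":0},{"x":32,"y":276,"z":90,"turn":0},{"x":32,"y":276,"z":90,"turn":0}]'
python3 - <<'E'
from h import *
snap('wrist','w4'); snap('scene','s4'); print(arm.observe()['eef_pos'])
a=load('w4')['color']; s=load('s4')['color'][90:250,200:330]
cv2.imwrite('pics/v4.png',np.hstack([cv2.resize(a,(480,360)),cv2.resize(s,(292,360),interpolation=cv2.INTER_CUBIC)]))
E
```

```text
time_s: 12.45
eef_pos: [0.5281, -0.012, 0.1349]
ee_rot: [-3.141, 0.0, 1.417]
contact_force: [0.1, -0.1, -2.1]
gripper_width: 0.0556
grasp_force: 53.5
[ 0.5283994  -0.0126402   0.13511172]
```

View pics/v4.png

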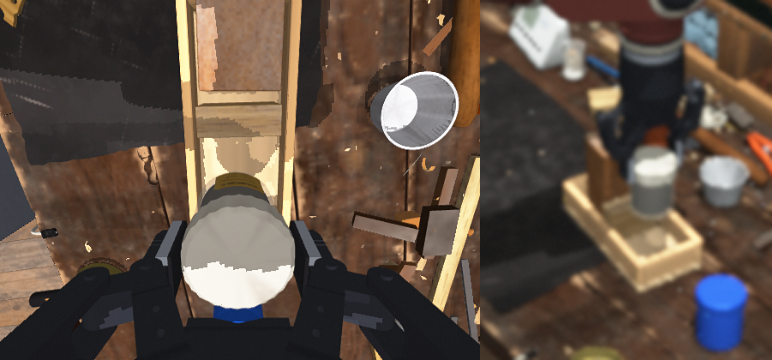

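The jar is centred over the -y gap: box walls near 195 and 288, jar axis about 239 in the tile. Lower it gently.

```bash
python3 -m inch '[{"x":1,"y":-1,"z":-20,"turn":0},{"x":1,"y":-1,"z":-45,"turn":0},{"x":1,"y":-1,"z":-65,"turn":0},{"x":1,"y":-1,"z":-75,"turn":0},{"x":1,"y":-1,"z":-79,"turn":0},{"x":1,"y":-1,"z":-81,"turn":0},{"x":1,"y":-1,"z":-81,"turn":0},{"x":1,"y":-1,"z":-81,"turn":0}]'
```

```text
time_s: 13.55
eef_pos: [0.5306, -0.0135, 0.0561]
ee_rot: [3.14, 0.0, 1.416]
contact_force: [-2.9, -0.2, 6.0]
gripper_width: 0.0555
grasp_force: 54.2
```

```bash
python3 -m inch '[{"x":0,"y":0,"z":-1,"turn":0},{"x":0,"y":0,"z":-1,"turn":0},{"x":0,"y":0,"z":-1,"turn":0}]'
```

```text
time_s: 13.92
eef_pos: [0.5307, -0.0135, 0.0561]
ee_rot: [3.14, 0.0, 1.416]
contact_force: [-6.8, 0.7, 11.0]
gripper_width: 0.055
grasp_force: 54.7
```

```bash
python3 -m inch '[{"x":0,"y":0,"z":1,"turn":0},{"x":0,"y":0,"z":1,"turn":0},{"x":0,"y":0,"z":1,"turn":0},{"x":0,"y":0,"z":1,"turn":0},{"x":0,"y":0,"z":1,"turn":0},{"x":0,"y":0,"z":1,"turn":0},{"x":0,"y":0,"z":1,"turn":0}]' 1 && python3 -m inch '[{"x":0,"y":0,"z":20,"turn":0},{"x":0,"y":0,"z":60,"turn":0},{"x":0,"y":0,"z":110,"turn":0},{"x":0,"y":0,"z":150,"turn":0},{"x":-6,"y":-50,"z":165,"turn":0},{"x":-12,"y":-110,"z":165,"turn":0},{"x":-20,"y":-170,"z":165,"turn":0},{"x":-28,"y":-230,"z":165,"turn":0},{"x":-36,"y":-280,"z":165,"turn":0},{"x":-36,"y":-280,"z":165,"turn":0},{"x":-36,"y":-280,"z":165,"turn":0}]'
python3 - <<'E'
from h import *
snap('top','t5'); snap('scene','s5')
a=load('t5')['color'][150:220,210:310]; s=load('s5')['color'][120:230,210:320]
cv2.imwrite('pics/v5.png',np.hstack([cv2.resize(a,(400,280),interpolation=cv2.INTER_CUBIC),cv2.resize(s,(280,280),interpolation=cv2.INTER_CUBIC)]))
E
```

```text
time_s: 14.8
eef_pos: [0.5297, -0.0131, 0.0543]
ee_rot: [3.142, -0.0, 1.416]
contact_force: [-0.5, 0.0, -0.0]
gripper_width: 0.0856
grasp_force: 0.0
time_s: 16.18
eef_pos: [0.4936, -0.2927, 0.2191]
ee_rot: [-3.141, -0.001, 1.416]
contact_force: [-0.2, 0.3, 0.4]
gripper_width: 0.0857
grasp_force: 0.0
```

View pics/v5.png

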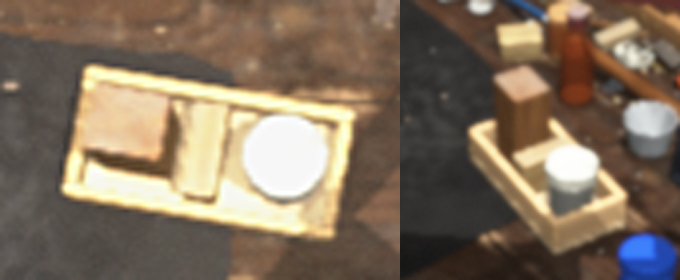

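The block (tile 128,120), pine block (203,150) and jar (285,157) all stand upright in the box, and the arm is clear.

```bash
python3 -c "
from workcell import arm
print(arm.sign_off())"
```

```text
the job is handed in; nothing more can be done
None
```

The job is handed in: the tall maple block stands in the +y gap and the white-lidded jar in the -y gap, both upright on the box floor with the pine block still standing between them (about 16 s of the 54 s used).

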